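# Set the sample carriage to its reading position

### The arm

A 6-joint arm with a two-finger parallel gripper is mounted at the origin on the work surface. World frame = base frame: x ahead of the robot, y to its left, z up, the work surface at z = 0. Lengths are in m, angles in degrees, forces in N, time in s.
With the tool pointing down it reaches from about 0.25 to 0.725 m from the base axis. Payload 9.7 kg.
Tool frame: the origin (TCP) lies at the very end of the fingers, on their centre line; the grasp point (between the pads) lies 19 mm behind it (bot.grip_depth is the distance from the TCP to the grasp point, in m); z points along the fingers, y is the direction in which the jaws open and shut (so a half turn about z gives the same grasp; the last joint's range is limited). The gripper opens to 85 mm and grips with 20 to 120 N. Pads are 22 mm wide; open, the fingers measure 114 mm over their backs; the gripper's body (76 mm by 85 mm) begins 54 mm behind the grasp point. The pads swing forward as they close: fully open they stand 13 mm farther back than shut.
Start: joints at [-74.656, 4.979, 10.078, 95.1, 0, 90], TCP at [0.146, -0.53, 0.231] pointing down, gripper open.
Joint ranges: [-179.16, 179.16], [-48.56, 103.87], [-65.8, 70.77], [-126.05, 130.52], [-82.76, 87.17], [-180, 180]. Speed limits (degrees/s): [127.2, 127.2, 147.25, 180, 180, 180].

### API

Orientations are given as [roll, pitch, yaw] about the fixed x, y, z axes, in that order (R = Rz(yaw) Ry(pitch) Rx(roll)).
In Python, from workcell import telemetry, optics, order, bot gives the robot as it stands. The module is installed in compiled form; this text tells all that it offers.
- The arm moves only by the shell command python3 -m inch 'ROWS' [FORCE]. ROWS is JSON, a list of rows, each a list of 7 numbers: the shift along the tool's x, y, z in m, then the turn, a rotation vector about the tool's x, y, z in rad, then the closure, from 0 (fully open) to 1 (shut). In form: [[tx, ty, tz, rx, ry, rz, grip], ...]. A call has 1 to 12 rows; each row is the pose to reach, as a shift and turn from the pose commanded when the call began, along the tool's axes at that moment; what a row does not reach only later rows make up. A row lasts 1/12 s, in which the tool goes at most 41.7 mm and 7.16 degrees, less where a joint would pass 70% of its speed; a pose out of reach is approached as far as the arm can. A call with a gripper value outside its range is refused whole. The fingers move at their own pace and stop on an object; FORCE is the grip in N (left out, the last holds). Time passes only in rows, so rows that repeat a pose let the fingers close. It gives the time, the measured TCP pose, the force and the opening at its end, in the units of the state.
- telemetry.get_obs(): the state, without advancing time (a new reading comes with each control period).
- optics.camera(name): name is "side" or "top"; returns (picture, depth): 400x640x3 uint8, red, green, blue; 400x640 float32, m along the optical axis (not along the pixel's ray), 0 where there is no reading.
- optics.camera_info(name): a dict with "camera_matrix" (3x3 intrinsics, pixels), "xyz" and "attitude" of the camera in the world. Camera axes: x right, y down, z forward; pixel columns grow to the right and rows downward; lengths in m; the calibration is good to about 2 mm. A picture is of the moment at which its call begins. camera_info takes no time and is no camera call.
- order.job_done(): hands the job in, once; it reports no verdict.
The state is a dict: "time": time; "q": joint angles; "qd": joint speeds; "joint_efforts": joint torques, N m; "ee_pos": TCP position; "tcp_rot": TCP orientation; "wrist_force": force on the tool from outside, world axes, zero at the start; "torque": the same for the moment, N m; "opening": finger opening in m.
Only numpy, scipy, OpenCV 4.12 (cv2) and the standard library are available. Lean on these libraries where they do the work, as an engineer would, in place of code of your own. Each camera call takes 0.05 s, during which the arm holds its last target. There are 200 camera calls.

### The job

The sample reader has two sprung carriages, each holding a capped vial. With the fingertips, push the carriage that holds the orange-capped vial inwards past its stop pin, then let go, so that it springs back and latches on the pin at mid position. Leave the blue-capped vial's carriage out, do not touch or lift the vials, leave the scanner, ruler and bottle alone, and finish with the hand clear.

Things in the scene. Friction and masses are not known exactly. Their poses are not given: they have to be found in the camera images.
- reader: White benchtop sample reader fixed to the table: a 20 mm thick deck, 290 mm deep and 330 mm wide, with a raised rear part (85 mm high) and two carriages side by side in front of it. Origin: on the table under the middle of its front edge. x points inwards (the push direction, away from the robot), y to its left, z up.
- left_carriage (a joint): Left carriage (seen from the robot): grey block 100 long, 90 wide, 60 high, sliding along the reader's x, in m. 0 = fully out, where its spring holds it at the start; 0.06 = hard stop; 0.030 = latched on its pin. The spring pushes back with 3 N (out) to 6.6 N (in), riding over the pin adds 3 N. The pin snaps in once past 0.030; released sooner, it goes back to 0. Once latched it stays.
- right_carriage (a joint): Right carriage (seen from the robot): grey block 100 long, 90 wide, 60 high, sliding along the reader's x, in m. 0 = fully out, where its spring holds it at the start; 0.06 = hard stop; 0.030 = latched on its pin. The spring pushes back with 3 N (out) to 6.6 N (in), riding over the pin adds 3 N. The pin snaps in once past 0.030; released sooner, it goes back to 0. Once latched it stays.
- left_face (a point): Middle of the blue push face at the front of the left carriage. The face is upright, 90 mm wide and 60 mm high, 22 to 82 mm above the table; this point is 52 mm above the table and moves with the carriage. Axes as the reader's. With the carriage out, it lies flush with the reader's front edge, 52 mm to the left of its middle. The table before it is clear.
- right_face (a point): Middle of the blue push face at the front of the right carriage. The face is upright, 90 mm wide and 60 mm high, 22 to 82 mm above the table; this point is 52 mm above the table and moves with the carriage. Axes as the reader's. With the carriage out, it lies flush with the reader's front edge, 52 mm to the right of its middle. The table before it is clear.
- left_well (a point): Middle of the mouth of the round well (25 mm wide, 30 mm deep) in the top of the left carriage, 82 mm above the table and 65 mm behind its push face. Moves with the carriage. A vial stands in it.
- right_well (a point): Middle of the mouth of the round well (25 mm wide, 30 mm deep) in the top of the right carriage, 82 mm above the table and 65 mm behind its push face. Moves with the carriage. A vial stands in it.
- left_stop (a point): Nose of the left carriage's sprung steel stop pin (10 mm thick, red ball at its outer end, in a grey housing 72 mm high beside the lane); it points at the carriage from the left, 55 mm above the table, and gives way outwards by up to 12 mm.
- right_stop (a point): The same for the right carriage, on its right side.
- orange_vial: Capped white sample vial with an orange cap, 25 mm across the cap, 55 mm high, about 25 g, standing loose in the well of one of the two carriages (which one varies); its top is 107 mm above the table. Origin: centre of its underside.
- blue_vial: Capped white sample vial with a blue cap, 25 mm across the cap, 55 mm high, about 25 g, standing loose in the well of one of the two carriages (which one varies); its top is 107 mm above the table. Origin: centre of its underside.
- scanner: Bystander: white and grey hand scanner, 180 x 60 x 55 mm, lying to the left of the reader. Origin: on the table, 20 mm behind the middle of its head.
- ruler: Bystander: orange ruler, 200 x 30 x 5 mm, lying crosswise on the reader's raised rear part, 85 mm above the table. Origin: middle of its underside.
- sanitiser: Bystander: upright bottle, 56 mm across and 130 mm high, to the right of the reader. Origin: centre of its underside.
Not all that is in view belongs to the job. Leave any pink look-alike of the blue_vial alone.

How it is judged:
By the outcome, as a careful person would: the job done as asked, in the order asked, and still so for the second after the job is handed in, with the robot touching nothing.
It also fails if it takes over 32 s, if anything falls off the work surface, if the arm or the gripper's body presses on something with over 40 N, if the wrist force passes 120 N, or if a joint passes its speed limit or range.

## Working session

There is one attempt and no reset: what is moved stays moved. The work goes in short steps, Python scripts to look and compute and a shell command to move; the robot and the scene stay as the last step left them, time stands still between calls to the robot, and variables do not carry over. Pictures are saved under pics/ and viewed, about 8 in all and at most 12, crops included, and the job is handed in when it is done.

```bash
mkdir -p pics; cat > h.py <<'E'
import numpy as np,cv2
from scipy.spatial.transform import Rotation as R
from workcell import telemetry, optics, order, bot
def world(name,depth,pts):
    i=optics.camera_info(name);K=np.array(i["camera_matrix"]);M=R.from_euler('xyz',i["attitude"],degrees=True).as_matrix()
    o=[]
    for u,v in pts:
        d=depth[int(v),int(u)]; o.append(M@(np.linalg.inv(K)@[u,v,1]*d)+np.array(i["xyz"]))
    return np.array(o)
E
python3 - <<'E'
from h import *
for n in("top","side"):
    p,d=optics.camera(n);np.save(f"{n}.npy",d);cv2.imwrite(f"pics/{n}0.png",p[:,:,::-1]);print(optics.camera_info(n))
s=telemetry.get_obs();print(s)
E
```

```text
{'camera_matrix': array([[413.56699167,   0.        , 317.230012  ],
       [  0.        , 413.56699167, 201.16010294],
       [  0.        ,   0.        ,   1.        ]]), 'xyz': array([0.46301756, 0.07293857, 1.22935209]), 'attitude': array([-175.54585411,   -0.38842481,  -89.85808928])}
{'camera_matrix': array([[516.96161944,   0.        , 316.53522863],
       [  0.        , 516.96161944, 199.67006336],
       [  0.        ,   0.        ,   1.        ]]), 'xyz': array([0.45556164, 1.01451263, 0.881492  ]), 'attitude': array([-129.99698708,   -0.28856034, -173.93397606])}
{'time': 0.1, 'q': array([-7.46563857e+01,  5.00780433e+00,  1.00407982e+01,  9.51002541e+01,
       -4.85169361e-04,  8.99992365e+01]), 'qd': array([-0.10148789, -0.06450796,  0.15544774,  0.13158712,  0.00516138,
        0.05085022]), 'joint_efforts': array([ 3.96892051e-05, -5.21564591e+01,  4.65650296e+01,  1.60514249e-02,
        8.55864619e-05,  2.96534893e-05]), 'ee_pos': array([ 0.14547867, -0.53020355,  0.23067152]), 'tcp_rot': array([-1.79932740e+02,  4.84272712e-04,  1.53443784e+01]), 'wrist_force': array([-0.10371049,  0.07269156, -0.73721983]), 'torque': array([-0.01252851,  0.04920397,  0.00353493]), 'opening': 0.08587566743345658}
```

View pics/top0.png

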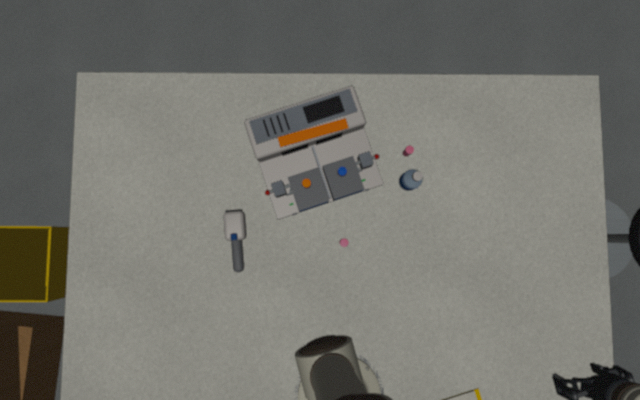

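View pics/side0.png

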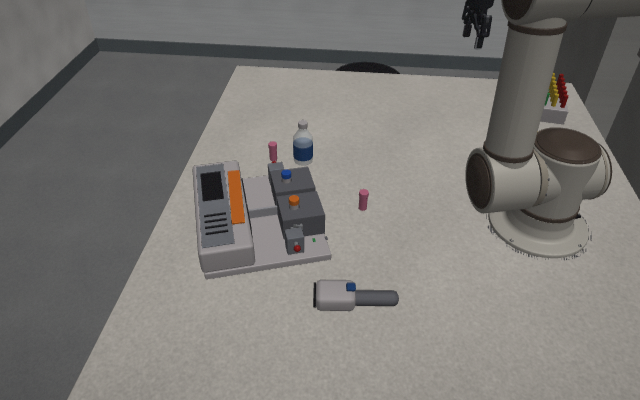

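The top view shows the orange cap at (306,183) in the left carriage and the blue cap at (342,171) in the right one. A pink vial stands at (344,242) in front of the reader. The scanner is to the left, at (235,225). I'll take an enlarged crop for accurate points.

```bash
python3 - <<'E'
from h import *
p=cv2.imread("pics/top0.png")[150:255,220:390]
cv2.imwrite("pics/crop.png",cv2.resize(p,None,fx=4.7,fy=4.7,interpolation=cv2.INTER_CUBIC))
d=np.load("top.npy")
for n,q in dict(orange=(306,183),blue=(342,171),pink=(344,242),scan=(234,225),reartopL=(256,150),carr=(310,200)).items(): print(n,world("top",d,[q]).round(4))
E
```

```text
orange [[0.6    0.0963 0.1078]]
blue [[ 0.6339 -0.0023  0.1042]]
pink [[ 0.4389 -0.0107  0.0558]]
scan [[0.4863 0.3026 0.0452]]
reartopL [[0.6945 0.2366 0.0889]]
carr [[0.5554 0.0855 0.0842]]
```

View pics/crop.png

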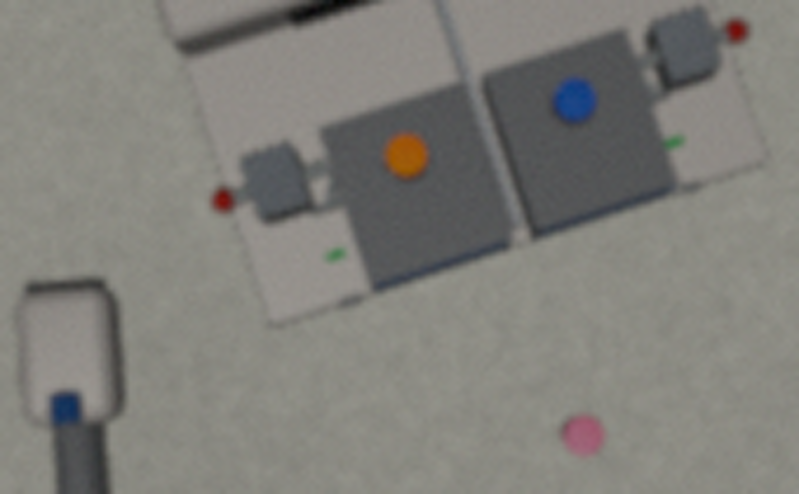

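The crop shows the left carriage's top corners at (372,288), (513,240), (467,82) and (322,127). The caps are at (407,156) and (574,99), and the front deck corners at (270,325) and (766,165). I'll project these onto planes of known height.

```bash
cat >> h.py <<'E'
def onplane(name,pts,z):
    i=optics.camera_info(name);K=np.array(i["camera_matrix"]);M=R.from_euler('xyz',i["attitude"],degrees=True).as_matrix();c=np.array(i["xyz"])
    o=[]
    for u,v in pts:
        r=M@np.linalg.inv(K)@[u,v,1]; o.append((c+r*(z-c[2])/r[2])[:2])
    return np.array(o)
E
python3 - <<'E'
from h import *
f=lambda P,z:onplane("top",[(u/4.7+220-.4,v/4.7+150-.4) for u,v in P],z)
C=f([(372,288),(513,240),(467,82),(322,127)],.082);V=f([(407,156),(574,99)],.107);D=f([(270,325),(766,165)],.02)
print(C.round(4),V.round(4),D.round(4))
ang=lambda v:np.degrees(np.arctan2(v[1],v[0]))
print("yaw",ang(V[0]-V[1])-90,ang(D[0]-D[1])-90,ang(C[0]-C[1])-90,ang(C[2]+C[3]-C[0]-C[1]))
print(D.mean(0))
yaw=np.radians(np.mean([ang(D[0]-D[1])-90,ang(V[0]-V[1])-90]));x=np.array([np.cos(yaw),np.sin(yaw)]);y=np.array([-x[1],x[0]])
print("face from vial",V[0]-.065*x,"from deck",D.mean(0)+.052*y,"from corners",(C[0]+C[1])/2,np.degrees(yaw))
print("pink",f([(583,436)],.055))
E
```

```text
[[0.5252 0.1166]
 [0.5539 0.0333]
 [0.6483 0.0608]
 [0.6209 0.1469]] [[ 0.6007  0.0958]
 [ 0.6344 -0.0013]] [[ 0.5053  0.1822]
 [ 0.6064 -0.1274]]
yaw 19.15951692747474 18.07974433725508 19.007231485536508 16.89285446728757
[0.55589093 0.02742723]
face from vial [0.53909484 0.07505336] from deck [0.53928816 0.0767055 ] from corners [0.53954583 0.07497767] 18.61963063236491
pink [[ 0.43787847 -0.00976904]]
```

The three estimates of the left face agree within 2 mm: (0.539, 0.0755), with push yaw of about 18.5°. I'll push pointing down with the gripper shut and the TCP at z≈0.045, which keeps the body above the vial top. First I'll move across high, to about 50 mm before the face.

```bash
python3 -m inch '[[0.01,-0.01,0,0,0,-0.01,0.3],[0.03,-0.03,0,0,0,-0.03,0.6],[0.06,-0.058,0,0,0,-0.055,1],[0.09,-0.088,0,0,0,-0.055,1],[0.12,-0.117,0,0,0,-0.055,1],[0.15,-0.146,0,0,0,-0.055,1],[0.18,-0.175,0,0,0,-0.055,1],[0.21,-0.205,0,0,0,-0.055,1],[0.24,-0.234,0,0,0,-0.055,1],[0.26,-0.254,0,0,0,-0.055,1],[0.275,-0.268,0,0,0,-0.055,1],[0.28,-0.273,0,0,0,-0.055,1]]' 40
cat > rel.py <<'E'
from h import *
F=np.array([.539,.0755]);a=np.radians(18.5)
s=telemetry.get_obs();T=R.from_euler('xyz',s["tcp_rot"],degrees=True)
g=np.r_[F-.05*np.array([np.cos(a),np.sin(a)]),.045]
print("to pre-push (tool axes)",T.inv().apply(g-s["ee_pos"]).round(4),"turn",(T.inv()*R.from_euler('xyz',[180,0,18.5],degrees=True)).as_rotvec().round(4),s["time"],s["wrist_force"].round(1),s["opening"])
E
python3 rel.py
```

```text
time: 1.1
ee_pos: [0.3443, -0.1908, 0.2312]
tcp_rot: [-180.0, -0.0, 18.7]
wrist_force: [-0.2, -0.3, -0.2]
opening: -0.0001
to pre-push (tool axes) [ 0.2197 -0.19    0.1863] turn [-0.0003 -0.0003  0.0029] 1.1 [-0.2 -0.3 -0.2] -0.00011505333378671792
```

```bash
python3 -m inch '[[0.01,-0.009,0,0,0,0,1],[0.035,-0.03,0,0,0,0,1],[0.065,-0.056,0,0,0,0,1],[0.095,-0.082,0,0,0,0,1],[0.125,-0.108,0,0,0,0,1],[0.155,-0.134,0.01,0,0,0,1],[0.18,-0.156,0.03,0,0,0,1],[0.2,-0.174,0.055,0,0,0,1],[0.215,-0.186,0.085,0,0,0,1],[0.22,-0.19,0.11,0,0,0,1],[0.22,-0.19,0.125,0,0,0,1],[0.22,-0.19,0.13,0,0,0,1]]'
python3 rel.py
python3 - <<'E'
from h import *
p,d=optics.camera("side");cv2.imwrite("pics/s1.png",cv2.resize(p[130:290,180:440,::-1],None,fx=3,fy=3))
E
```

```text
time: 2.1
ee_pos: [0.4903, 0.0566, 0.0979]
tcp_rot: [-180.0, 0.3, 18.5]
wrist_force: [-0.5, 0.2, 0.1]
opening: -0.0001
to pre-push (tool axes) [ 0.0024 -0.0024  0.0529] turn [-0.0008  0.005   0.0005] 2.1 [-0.5  0.2  0.1] -0.00012548383353943958
```

View pics/s1.png

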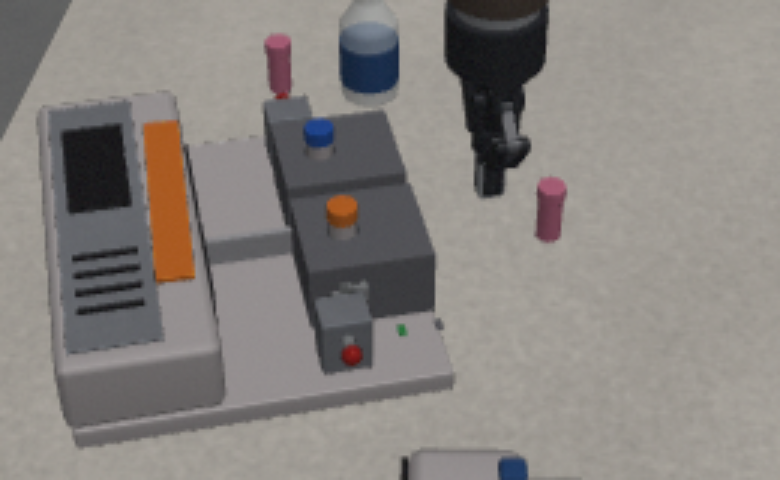

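The shut fingers are at crop (490,185), about 50 mm in front of the left carriage's face, and clear of the pink vial at (550,210). Next I'll descend and approach.

```bash
python3 -m inch '[[0,0,0.01,0,0,0,1],[0,0,0.03,0,0,0,1],[0,0,0.047,0,0,0,1],[0.002,-0.002,0.053,0,0,0,1],[0.007,-0.002,0.053,0,0,0,1],[0.014,-0.002,0.053,0,0,0,1],[0.021,-0.002,0.053,0,0,0,1],[0.027,-0.002,0.053,0,0,0,1],[0.032,-0.002,0.053,0,0,0,1],[0.034,-0.002,0.053,0,0,0,1],[0.034,-0.002,0.053,0,0,0,1]]'; python3 rel.py
```

```text
time: 3.07
ee_pos: [0.5239, 0.0698, 0.0484]
tcp_rot: [180.0, -0.0, 18.5]
wrist_force: [0.6, -0.4, 0.4]
opening: -0.0003
to pre-push (tool axes) [-0.0339 -0.0006  0.0034] turn [ 0.     -0.0002  0.0001] 3.0667 [ 0.6 -0.4  0.4] -0.0002663518717434991
```

```bash
for i in 1; do python3 -m inch '[[0.003,0,0.002,0,0,0,1],[0.006,0,0.002,0,0,0,1],[0.009,0,0.002,0,0,0,1],[0.012,0,0.002,0,0,0,1],[0.015,0,0.002,0,0,0,1],[0.018,0,0.002,0,0,0,1],[0.02,0,0.002,0,0,0,1],[0.02,0,0.002,0,0,0,1]]'; done; python3 rel.py
python3 - <<'E'
from h import *
p,d=optics.camera("side");cv2.imwrite("pics/s2.png",cv2.resize(p[130:290,180:440,::-1],None,fx=3,fy=3))
E
```

```text
time: 3.73
ee_pos: [0.5416, 0.0758, 0.0461]
tcp_rot: [-180.0, 0.1, 18.5]
wrist_force: [-4.1, -1.1, 1.0]
opening: -0.0004
to pre-push (tool axes) [-0.0526 -0.0005  0.0012] turn [-0.0001  0.0021 -0.0002] 3.7333 [-4.1 -1.1  1. ] -0.00038021426302146683
```

View pics/s2.png

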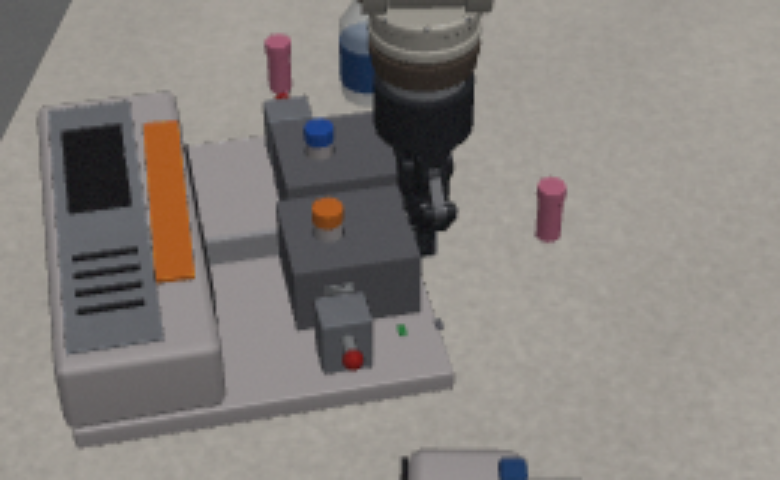

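The fingers are pushing the left carriage: the orange cap moved from (342,211) to (328,213) in the crop, about 13 mm, with about 4 N. The blue carriage hasn't moved. I'll push 33 mm further, to about 0.046.

```bash
python3 -m inch '[[0.003,0,0,0,0,0,1],[0.007,0,0,0,0,0,1],[0.011,0,0,0,0,0,1],[0.015,0,0,0,0,0,1],[0.019,0,0,0,0,0,1],[0.023,0,0,0,0,0,1],[0.027,0,0,0,0,0,1],[0.03,0,0,0,0,0,1],[0.033,0,0,0,0,0,1],[0.033,0,0,0,0,0,1],[0.033,0,0,0,0,0,1]]'; python3 rel.py
python3 - <<'E'
from h import *
p,d=optics.camera("side");cv2.imwrite("pics/s3.png",cv2.resize(p[130:290,180:440,::-1],None,fx=3,fy=3))
E
```

```text
time: 4.7
ee_pos: [0.5729, 0.0864, 0.046]
tcp_rot: [-180.0, 0.1, 18.5]
wrist_force: [-5.9, -0.9, 2.6]
opening: 0.0001
to pre-push (tool axes) [-0.0856 -0.0004  0.0012] turn [-0.0003  0.0017 -0.    ] 4.7 [-5.9 -0.9  2.6] 5.3699140877609215e-05
```

View pics/s3.png

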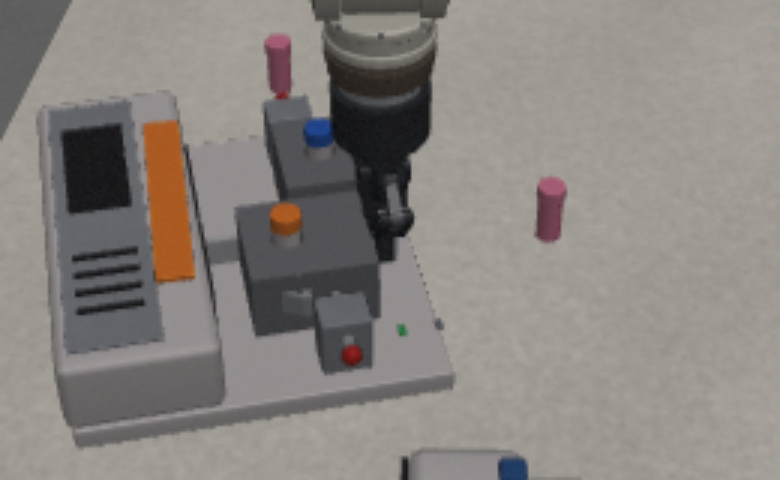

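The carriage is about 46 mm in, with the cap at (286,218), and the pin's red ball is back in at (352,355). The pin has been passed. I'll back off gently and then lift.

```bash
python3 -m inch '[[-0.003,0,0,0,0,0,1],[-0.006,0,0,0,0,0,1],[-0.009,0,0,0,0,0,1],[-0.012,0,0,0,0,0,1],[-0.015,0,0,0,0,0,1],[-0.019,0,0,0,0,0,1],[-0.025,0,0,0,0,0,1],[-0.035,0,0,0,0,0,1],[-0.05,0,0,0,0,0,1],[-0.065,0,0,0,0,0,1],[-0.08,0,0,0,0,0,1],[-0.085,0,0,0,0,0,1]]'
python3 -m inch '[[0,0,-0.01,0,0,0,1],[0,0,-0.035,0,0,0,1],[0,0,-0.065,0,0,0,1],[0,0,-0.095,0,0,0,1],[-0.02,0.02,-0.12,0,0,0,1],[-0.04,0.04,-0.14,0,0,0,1],[-0.065,0.065,-0.15,0,0,0,1],[-0.09,0.09,-0.15,0,0,0,1],[-0.11,0.11,-0.15,0,0,0,1],[-0.12,0.12,-0.15,0,0,0,1],[-0.12,0.12,-0.15,0,0,0,1]]'
python3 - <<'E'
from h import *
p,d=optics.camera("side");q,e=optics.camera("top")
a=cv2.resize(p[130:290,180:440,::-1],(780,480))[:, :520];b=cv2.resize(q[130:250,225:395,::-1],(780,550))
cv2.imwrite("pics/s4.png",a);cv2.imwrite("pics/t4.png",b);print(telemetry.get_obs()["wrist_force"].round(1))
E
```

```text
time: 5.75
ee_pos: [0.4912, 0.0589, 0.0465]
tcp_rot: [180.0, -0.0, 18.5]
wrist_force: [0.3, -1.1, -0.6]
opening: -0.0
time: 6.67
ee_pos: [0.4169, -0.0945, 0.1977]
tcp_rot: [179.9, -0.1, 18.3]
wrist_force: [-0.5, -0.3, -0.1]
opening: -0.0003
[ 0.5 -0.2  1.2]
```

View pics/s4.png

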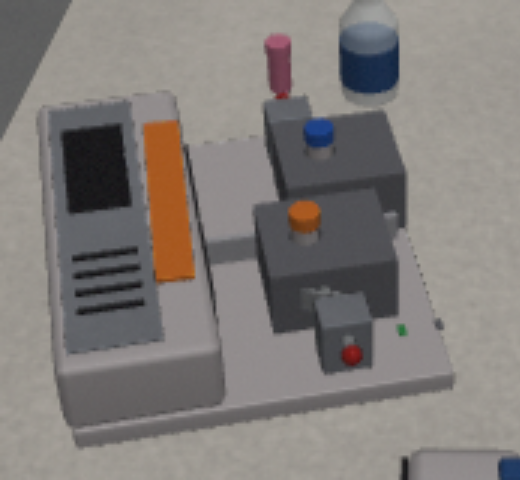

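View pics/t4.png

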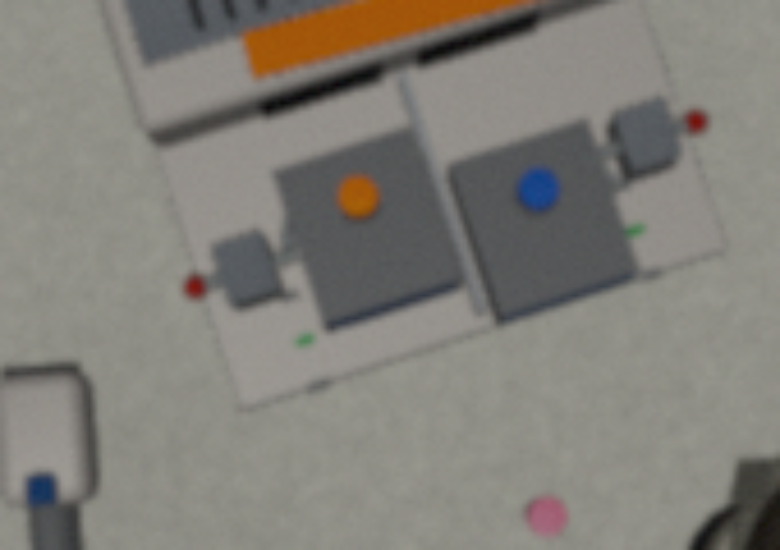

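Both views show the left carriage held at mid position. In the top view the orange cap has moved about 10.9 px, or about 30 mm. The blue carriage is still flush out, both vials are seated, and the pink vial and scanner haven't moved. The hand is clear, so I'm handing in.

```bash
python3 -c "
from workcell import order; print(order.job_done())"
```

```text
the job is handed in; nothing more can be done
None
```

The job is done and handed in. The orange-capped vial was in the left carriage; I pushed it in about 46 mm with the shut fingertips and then backed off, and it sprang back and stayed at mid position.

- **Left carriage:** In the last top view the orange cap sat about 30 mm in from where it started, which matches the latch position. Its stop pin had come back in after the push.
- **Everything else:** The blue-capped vial's carriage was still fully out, and both vials were upright in their wells. The scanner, ruler, bottle and pink vials showed no change in the parts I viewed.
- **Hand and limits:** The hand finished raised and clear at z ≈ 0.2 m, with wrist force about 1 N, at noise level. The push itself read about 6 N, and the job took about 7 s. No check failed or disagreed.

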